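# Fetch the router cutter from its screw-top canister on the carousel

## Robot

A 6-joint arm with a two-finger parallel gripper is mounted at the origin on the work surface. World frame = base frame: x ahead of the robot, y to its left, z up, the work surface at z = 0. Lengths are in m, angles in rad, forces in N, time in s.
With the tool pointing down it reaches from about 0.4 to 0.825 m from the base axis. Payload 7 kg.
Tool frame: the origin (TCP) lies on the centre line of the jaws, within the pads' length; the fingertips stand 22 mm ahead of it and the grasp point (between the pads) lies 3 mm ahead of it; z points along the fingers, y is the line along which they close (so a half turn about z gives the same grasp; the last joint's range is limited). The gripper opens to 88 mm and grips with 3 to 60 N. Pads are 19 mm wide; open, the fingers measure 130 mm over their backs; the gripper's body (78 mm by 193 mm) begins 47 mm behind the grasp point.
Start: joints at [1.506, 0.359, 0.012, 0, -1.224, -0.288], TCP at [0.233, 0.633, 0.249] pointing down, gripper open.
Joint ranges: [-3.07, 3.07], [-1.43, 2.12], [-1.02, 1.25], [-3.03, 1.67], [-3.05, -0], [-3.03, 3.03]. Speed limits (rad/s): [2.39, 2.39, 3.01, 3.14, 3.14, 3.14].

## Interface

Orientations are given as [roll, pitch, yaw] about the fixed x, y, z axes, in that order (R = Rz(yaw) Ry(pitch) Rx(roll)).
In Python, from station import monitor, viewer, order gives the robot as it stands. The module is installed in compiled form; this text tells all that it offers.
- The arm moves only by the tool servo_tool, never from a script. Its argument "targets" is a list of rows, each an object with "angular": the turn, a rotation vector about the tool's x, y, z in degrees, a list of three; "xyz": the shift along the tool's x, y, z in cm, a list of three; "claw": the finger opening in cm, from 0 to 8.76. A call has 1 to 20 rows; each row shifts and turns the commanded pose from where the row before left it, along the tool's axes as they then stand; what a row does not reach is not made up. A row lasts 1/10 s, in which the tool goes at most 50 mm and 8.59 degrees, less where a joint would pass 70% of its speed; a pose out of reach is approached as far as the arm can. A call is refused whole if a number of a shift passes 5 or a number of a turn 8.59, either way. A call with a gripper value outside its range is refused whole. The fingers move at their own pace and stop on an object; "force" is the grip in N (left out, the last holds). Time passes only in rows, so rows that do not move let the fingers close. It gives the time, the measured TCP pose, the force, the opening and the grip force at its end, in the units of the state.
- monitor.get_state(): the state, without advancing time (a new reading comes with each control period).
- viewer.grab_frame(name): name is "scene" or "side" or "wrist"; returns a dict with "color" (400x640x3 uint8, blue, green, red), "fovy" (degrees; the focal length in pixels is half the picture's height over the tangent of half this angle, whatever the lens; pixels are square), "cx", "cy" (the principal point, pixels), "R" (3x3) and "t" (3): a world point X has camera coordinates R X + t. Camera axes: x right, y down, z forward; pixel columns grow to the right and rows downward; lengths in m; the calibration is good to about 2 mm. A picture is of the moment at which its call begins. There is no depth.
- order.job_done(): hands the job in; it is judged then, once.
The state is a dict: "t": time; "q": joint angles; "qd": joint speeds; "joint_efforts": joint torques, N m; "eef_pos": TCP position; "ee_rot": TCP orientation; "force": force on the tool from outside, world axes, zero at the start; "moment": the same for the moment, N m; "width": finger opening in m; "gripper_force": force on a finger pad.
Only numpy, scipy, OpenCV 4.12 (cv2) and the standard library are available. Lean on these libraries where they do the work, as an engineer would, in place of code of your own. Each camera call takes 0.05 s, during which the arm holds its last target. There are 200 camera calls.

## Task

Turn the carousel anticlockwise (seen from above) by its upright wooden post until it meets its stop. Unscrew the tall cap of the canister anticlockwise, several turns of the hand, hold on to it as it comes free and stand it, open end down, in the round wooden dish; then draw the router cutter out of the canister and stand it upright on its head in the rectangular steel tray. Leave the carousel at its stop, drop nothing and leave the other things on the bench where they are.

Things in the scene. Friction and masses are not known exactly. Their poses are not given: they have to be found in the camera images.
- carousel (a joint): Angle of the carousel, a round plywood turntable 240 mm across whose top face is 35 mm above the bench. It grows anticlockwise seen from above; at 1.70 rad it meets a hard stop. It begins at 0. The stop also holds it while the cap is turned. It stays where it is left; turning it takes about 4 N at the post.
- carousel_axis (a point): The carousel's turning axis at its top face, 35 mm above the bench. Its x axis points to the post and turns with the carousel; z is up. The post stands at x = +95 mm, the canister at x = -50 mm. A low bit block and a tin (tops under 75 mm above the bench) stand at y = +85 and -82 mm.
- post_grip (a point): Grip point on the axis of the carousel's upright round wooden hand post, 22 mm in diameter, standing 83 mm above the carousel's top; this point is 33 mm below the post's top and 85 mm above the bench. The post is 145 mm from the canister's axis, on the opposite side of the carousel.
- canister_mouth (a point): Centre of the mouth of the aluminium canister fixed on the carousel, at the rim of its neck, 123 mm above the bench; bore 34 mm. The body is 62 mm in diameter; its shoulder lies 36 mm below this point and the threaded neck, 49 mm over the thread, rises from it. Hidden under the cap at first.
- cap_center (a point): Centre (half-way up) of the canister's round black cap, 62 mm in diameter, 86 mm tall, about 0.1 kg, hollow, open below, z up. Its top is at first 173 mm above the bench. Right-hand thread, 9 mm lead, 1 mm of play up and down: it turns easily, rises as it turns anticlockwise, and is free after one full turn (6.4 rad). Then lift it 75 mm straight up to clear the cutter's shank.
- cutter_center (a point): Centre (half-way up) of the router cutter, 126 mm long, 0.2 to 0.45 kg, standing in the canister, z up towards its shank. Upper 66 mm: plain round steel shank, 18 mm in diameter; lower 60 mm: round fluted head, 29 mm in diameter, flat at its end. With the cap off, 42 mm of shank stand out of the mouth; it must rise 84 mm to leave it.
- dish_in (a point): Centre of the inner floor of the round dark wooden dish (140 mm outside, 130 mm inside, rim 15 mm above the floor, floor 5 mm above the bench). The cap goes here; it and the steel tray may trade sides.
- tray_in (a point): Centre of the inner floor of the rectangular steel tray (120 mm along its x, 150 mm along its y, walls 5 mm thick and 25 mm above the floor, floor 5 mm above the bench). The cutter goes here.

How it is judged:
On the way, in this order (a step that is already met when the one before it is completed fails the run):
1. the carousel is turned to its stop (value of joint carousel above 1.6 rad), for 0.2 s.
2. the cap, unscrewed, is held clear above the canister's neck (z of cap_center in the frame of canister_mouth above 0.049 m and contact force between the fingers and cap above 0.5 N), for 0.1 s.
3. the cap stands in the dish, released (horizontal distance between cap_center and dish_in below 0.034 m and z of cap_center in the frame of dish_in between 0.038 and 0.048 m and angle between cap_center's own z axis and vertical below 0.1 rad and contact force between the fingers and cap below 0.2 N and linear speed of cap below 0.03 m/s), for 0.2 s.
4. the cutter is drawn out of the canister (z of cutter_center in the frame of canister_mouth above 0.066 m), for 0.1 s.
At the end, for the whole second after the job is handed in: The cutter stands upright (within 0.1 rad) on its head on the tray's floor, inside its walls; the cap stands upright (within 0.1 rad), open end down, on the dish's floor, inside its rim; both released and at rest; the carousel is still within 0.15 rad of its stop (all of step 3 and value of joint carousel above 1.55 rad and x of cutter_center in the frame of tray_in between -0.045 and 0.045 m and y of cutter_center in the frame of tray_in between -0.06 and 0.06 m and z of cutter_center in the frame of tray_in between 0.058 and 0.068 m and angle between cutter_center's own z axis and vertical below 0.1 rad and contact force between the fingers and cutter below 0.2 N and linear speed of cutter below 0.03 m/s); the robot touches nothing.
It fails at once if the cap is dropped (out of the fingers and faster than 0.7 m/s) (contact force between the fingers and cap below 0.2 N and linear speed of cap above 0.7 m/s).
It fails at once if the cutter is dropped (out of the fingers and faster than 0.7 m/s) (contact force between the fingers and cutter below 0.2 N and linear speed of cutter above 0.7 m/s).
It fails at once if another thing on the bench is shifted by more than 30 mm (distance of any of glue, wax, plane, mallet, wrench, tape, driver, offcut from where it was at the start of the episode above 0.03 m).
It also fails if it takes over 72 s, if anything falls off the work surface, if the arm or the gripper's body presses on something with over 40 N, if the wrist force passes 120 N, or if a joint passes its speed limit or range.

## Working session

There is one attempt and no reset: what is moved stays moved. The work goes in short steps, Python scripts to look and compute and a tool call to move; the robot and the scene stay as the last step left them, time stands still between calls to the robot, and variables do not carry over. Pictures are saved under pics/ and viewed, at most 10 in all, crops included, and the job is handed in when it is done.

Besides the shell and the picture viewer there is one more tool, called after "Request:" by a JSON object that holds its "fn" and its "kwargs". servo_tool: Moves the arm, as the interface text tells. Its arguments: {"type":"object","properties":{"targets":{"type":"array"},"force":{"type":"number"}},"required":["targets"]}

```bash
mkdir -p pics; cat > h.py <<'E'
import numpy as np, cv2
from station import monitor, viewer, order
def snap(n,f):
    d=viewer.grab_frame(n); cv2.imwrite('pics/'+f,d['color']); 
    np.savez('pics/'+f+'.npz',**{k:np.array(d[k]) for k in ('fovy','cx','cy','R','t')}); return d
def load(f): return dict(np.load('pics/'+f+'.npz'))
def K(d):
    f=200/np.tan(np.radians(float(d['fovy']))/2); return f
def pix2w(d,u,v,z):
    f=K(d); R=np.array(d['R']);t=np.array(d['t'])
    r=R.T@np.array([(u-d['cx'])/f,(v-d['cy'])/f,1]); c=-R.T@t
    return c+r*(z-c[2])/r[2]
def w2pix(d,X):
    p=np.array(d['R'])@np.array(X)+np.array(d['t']); f=K(d)
    return np.array([f*p[0]/p[2]+d['cx'],f*p[1]/p[2]+d['cy']])
E
python3 - <<'E'
from h import *
for n in('scene','side','wrist'):
    d=snap(n,n+'0.png'); print(n,d['fovy'],-np.array(d['R']).T@np.array(d['t']))
s=monitor.get_state(); print({k:np.round(v,3) for k,v in s.items()})
a=cv2.imread('pics/scene0.png')
E
```

```text
scene 53.18931091013896 [1.09740213 0.32752401 0.63437682]
side 55.635045628529944 [ 0.02384804 -0.57952827  0.63291251]
wrist 58.821491043884045 [0.30262222 0.60717547 0.38287951]
{'t': np.float64(0.15), 'q': array([ 1.506,  0.359,  0.011, -0.   , -1.224, -0.288]), 'qd': array([ 0.   , -0.002,  0.003,  0.001, -0.   , -0.   ]), 'joint_efforts': array([-1.0000e-03, -5.8327e+01,  2.9329e+01,  7.0010e+00,  9.0000e-03,
       -0.0000e+00]), 'eef_pos': array([0.233, 0.633, 0.248]), 'ee_rot': array([ 3.14 , -0.   , -0.353]), 'force': array([-0.233,  0.209, -0.105]), 'moment': array([-0.016,  0.009,  0.03 ]), 'gripper_force': np.float64(0.0), 'width': np.float64(0.088)}
```

View pics/scene0.png

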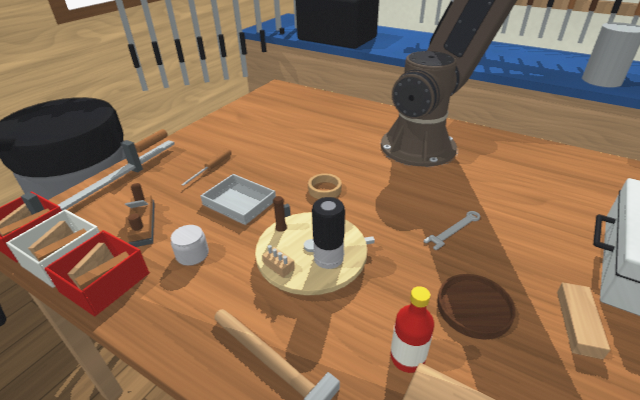

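View pics/side0.png

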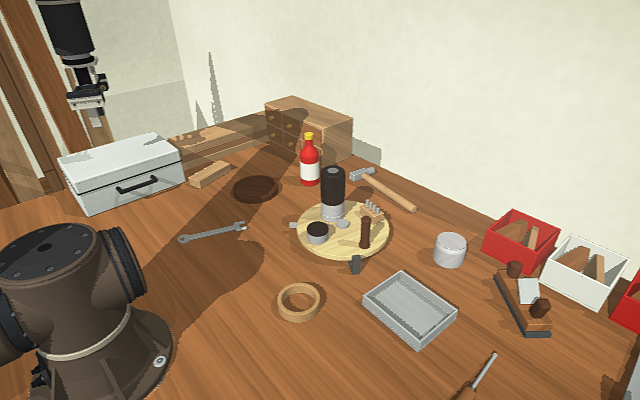

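The scene view shows the carousel near (311,251), cap top (328,205), post (280,200–228), tray (238,198), dish (477,303) and glue bottle (412,330). In the side view the carousel is at (342,230), cap top (333,171), post top (366,219), dish (256,188) and tray (410,308).

```bash
cat > m.py <<'E'
from h import *
from scipy.optimize import least_squares
S,D=load('scene0.png'),load('side0.png')
# rough
for n,d,L in(('scene',S,dict(car=(311,251,.035),cap=(328,204,.173),post=(281,199,.118),dish=(477,304,.005),glue=(410,365,0),tape=(325,188,.02))),
             ('side',D,dict(car=(342,230,.035),cap=(333,170,.173),post=(366,218,.118),dish=(256,189,.005),glue=(311,183,0),tape=(299,300,.02)))):
    for k,(u,v,z) in L.items(): print(n,k,pix2w(d,u,v,z)[:2].round(3))
# tray rim outer corners z=.03
for n,d,L in(('scene',S,[(202,195),(238,177),(275,188),(238,211)]),('side',D,[(363,294),(402,271),(457,310),(418,339)])):
    P=np.array([pix2w(d,u,v,.03)[:2] for u,v in L]);print(n,'tray',P.round(3).tolist(),P.mean(0).round(3),np.linalg.norm(np.diff(P,axis=0),axis=1).round(3))
# segment disc plywood
for n,d in(('scene0.png',S),('side0.png',D)):
    a=cv2.imread('pics/'+n);h=cv2.cvtColor(a,cv2.COLOR_BGR2HSV)
    m=((h[...,0]>18)&(h[...,0]<32)&(h[...,1]>50)&(h[...,2]>150)).astype(np.uint8)
    u0,v0=w2pix(d,pix2w(d,*((311,251) if 'sc' in n else (342,230)),.035))
    k,l,st,c=cv2.connectedComponentsWithStats(m)
    i=1+np.argmax(st[1:,4]);print(n,st[i],c[i])
    cs,_=cv2.findContours((l==i).astype(np.uint8),cv2.RETR_EXTERNAL,cv2.CHAIN_APPROX_NONE)
    p=cv2.convexHull(max(cs,key=len))[:,0]
    W=np.array([pix2w(d,u,v,.035)[:2] for u,v in p])
    r=least_squares(lambda q:np.hypot(*(W-q).T)-.12,W.mean(0),loss='soft_l1',f_scale=.002)
    print('disc',r.x.round(4),np.abs(r.fun).max())
E
python3 m.py
```

```text
scene car [ 0.596 -0.016]
scene cap [0.591 0.024]
scene post [ 0.566 -0.108]
scene dish [0.531 0.321]
scene glue [0.712 0.256]
scene tape [ 0.368 -0.119]
side car [ 0.566 -0.041]
side cap [0.593 0.022]
side post [ 0.562 -0.121]
side dish [0.539 0.317]
side glue [0.696 0.234]
side tape [ 0.348 -0.137]
scene tray [[0.563, -0.367], [0.454, -0.341], [0.445, -0.224], [0.567, -0.244]] [ 0.507 -0.294] [0.112 0.118 0.123]
side tray [[0.452, -0.221], [0.566, -0.233], [0.56, -0.375], [0.448, -0.364]] [ 0.507 -0.298] [0.115 0.142 0.113]
scene0.png [ 255  212  112   83 4667] [309.49153632 256.46989501]
disc [ 0.5901 -0.0204] 0.004152068299623196
side0.png [ 296  200   94   61 2778] [342.35385169 233.92944564]
disc [ 0.5755 -0.0321] 0.0063109974657510615
```

View pics/wrist0.png

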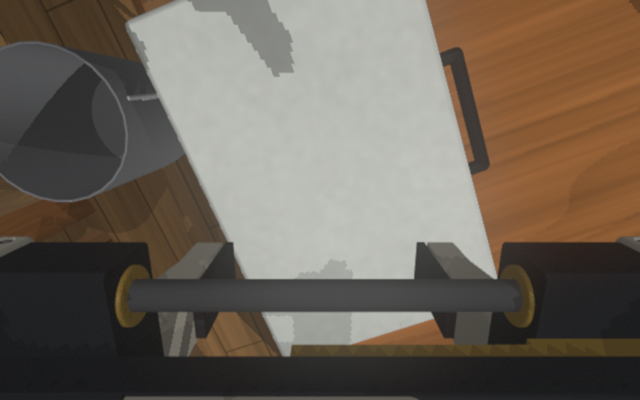

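Both views agree on the cap at (0.592, 0.023), the axis at about (0.583, -0.026), the post at about (0.564, -0.118) and the tray at (0.507, -0.296). The 50 mm and 145 mm spacings check out. The wrist view shows only the toolbox. Next I move above the post.

Request:
{"fn": "servo_tool", "kwargs": {"targets": [{"xyz": [3.17, 3.28, 0], "angular": [0, 0, 0], "claw": 8.7}, {"xyz": [3.17, 3.28, 0], "angular": [0, 0, 0], "claw": 8.7}, {"xyz": [3.17, 3.28, 0], "angular": [0, 0, 0], "claw": 8.7}, {"xyz": [3.17, 3.28, 0], "angular": [0, 0, 0], "claw": 8.7}, {"xyz": [3.17, 3.28, 0], "angular": [0, 0, 0], "claw": 8.7}, {"xyz": [3.17, 3.28, 0], "angular": [0, 0, 0], "claw": 8.7}, {"xyz": [3.17, 3.28, 0], "angular": [0, 0, 0], "claw": 8.7}, {"xyz": [3.17, 3.28, 0], "angular": [0, 0, 0], "claw": 8.7}, {"xyz": [3.17, 3.28, 0], "angular": [0, 0, 0], "claw": 8.7}, {"xyz": [3.17, 3.28, 0], "angular": [0, 0, 0], "claw": 8.7}, {"xyz": [3.17, 3.28, 0], "angular": [0, 0, 0], "claw": 8.7}, {"xyz": [3.17, 3.28, 0], "angular": [0, 0, 0], "claw": 8.7}, {"xyz": [3.17, 3.28, 0], "angular": [0, 0, 0], "claw": 8.7}, {"xyz": [3.17, 3.28, 0], "angular": [0, 0, 0], "claw": 8.7}, {"xyz": [3.17, 3.28, 0], "angular": [0, 0, 0], "claw": 8.7}, {"xyz": [3.17, 3.28, 0], "angular": [0, 0, 0], "claw": 8.7}, {"xyz": [3.17, 3.28, 0], "angular": [0, 0, 0], "claw": 8.7}, {"xyz": [3.17, 3.28, 0], "angular": [0, 0, 0], "claw": 8.7}]}}

```text
t: 1.95
eef_pos: [0.565, -0.1197, 0.2485]
ee_rot: [-3.142, 0.0, -0.353]
force: [0.6, 1.2, 0.2]
width: 0.0869
gripper_force: 0.0
```

Request:
{"fn": "servo_tool", "kwargs": {"targets": [{"xyz": [0, 0, 0], "angular": [0, 0, 8.1], "claw": 8.7}, {"xyz": [0, 0, 0], "angular": [0, 0, 8.1], "claw": 8.7}, {"xyz": [0, 0, 0], "angular": [0, 0, 8.1], "claw": 8.7}, {"xyz": [0, 0, 0], "angular": [0, 0, 8.1], "claw": 8.7}, {"xyz": [0, 0, 0], "angular": [0, 0, 8.1], "claw": 8.7}, {"xyz": [0, 0, 0], "angular": [0, 0, 8.1], "claw": 8.7}, {"xyz": [0, 0, 0], "angular": [0, 0, 8.1], "claw": 8.7}, {"xyz": [0, 0, 0], "angular": [0, 0, 8.1], "claw": 8.7}, {"xyz": [0, 0, 0], "angular": [0, 0, 8.1], "claw": 8.7}, {"xyz": [0, 0, 0], "angular": [0, 0, 8.1], "claw": 8.7}, {"xyz": [0, 0, 0], "angular": [0, 0, 0], "claw": 8.7}]}}

```text
t: 3.05
eef_pos: [0.5645, -0.1178, 0.2483]
ee_rot: [3.141, -0.0, -1.769]
force: [-0.8, -0.2, 0.2]
width: 0.0868
gripper_force: 0.0
```

```bash
python3 - <<'E'
from h import *
d=snap('wrist','w1.png'); s=monitor.get_state(); print(s['t'],s['eef_pos'],s['ee_rot'],s['q'].round(2) if hasattr(s['q'],'round') else s['q'])
print('expected post top px',w2pix(d,[.564,-.119,.118]),w2pix(d,[.583,-.026,.035]))
E
```

```text
3.1 [ 0.56455912 -0.11778093  0.24836688] [ 3.14122731e+00 -2.32325361e-05 -1.76355567e+00] [ 0.13  0.2  -0.21 -0.   -1.16 -0.33]
expected post top px [324.07857157 199.00392615] [323.82848491 263.46330116]
```

View pics/w1.png

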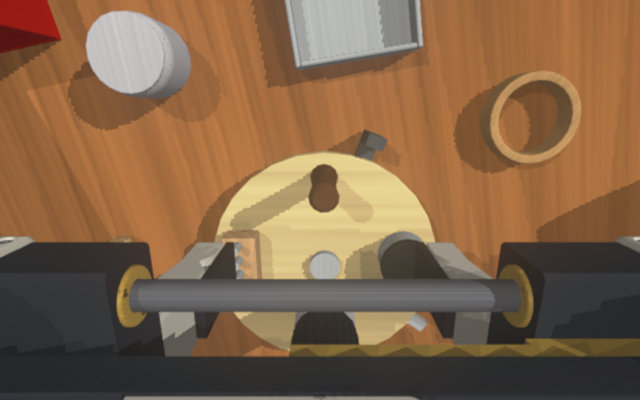

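The post top at (324,197) and the hub at (324,267) match the predictions (199 and 263) to within 2 mm. I descend and grip.

Request:
{"fn": "servo_tool", "kwargs": {"targets": [{"xyz": [0, 0, 4], "angular": [0, 0, 0], "claw": 6}, {"xyz": [0, 0, 4], "angular": [0, 0, 0], "claw": 6}, {"xyz": [0, 0, 4], "angular": [0, 0, 0], "claw": 6}, {"xyz": [0, 0, 3], "angular": [0, 0, 0], "claw": 6}, {"xyz": [0, 0, 1], "angular": [0, 0, 0], "claw": 6}, {"xyz": [0, 0, 0], "angular": [0, 0, 0], "claw": 1.5}, {"xyz": [0, 0, 0], "angular": [0, 0, 0], "claw": 1.5}, {"xyz": [0, 0, 0], "angular": [0, 0, 0], "claw": 1.5}, {"xyz": [0, 0, 0], "angular": [0, 0, 0], "claw": 1.5}, {"xyz": [0, 0, 0], "angular": [0, 0, 0], "claw": 1.5}], "force": 20}}

```text
t: 4.1
eef_pos: [0.5652, -0.1177, 0.0897]
ee_rot: [-3.14, 0.001, -1.766]
force: [-0.5, -1.1, 1.1]
width: 0.0256
gripper_force: 0.0
```

Request:
{"fn": "servo_tool", "kwargs": {"targets": [{"xyz": [0, 0, 0], "angular": [0, 0, 0], "claw": 1.5}, {"xyz": [0, 0, 0], "angular": [0, 0, 0], "claw": 1.5}, {"xyz": [-0.036, -0.828, 0], "angular": [0, 0, -5], "claw": 1.5}, {"xyz": [-0.036, -0.828, 0], "angular": [0, 0, -5], "claw": 1.5}, {"xyz": [-0.036, -0.828, 0], "angular": [0, 0, -5], "claw": 1.5}, {"xyz": [-0.036, -0.828, 0], "angular": [0, 0, -5], "claw": 1.5}, {"xyz": [-0.036, -0.828, 0], "angular": [0, 0, -5], "claw": 1.5}, {"xyz": [-0.036, -0.828, 0], "angular": [0, 0, -5], "claw": 1.5}, {"xyz": [-0.036, -0.828, 0], "angular": [0, 0, -5], "claw": 1.5}, {"xyz": [-0.036, -0.828, 0], "angular": [0, 0, -5], "claw": 1.5}, {"xyz": [-0.036, -0.828, 0], "angular": [0, 0, -5], "claw": 1.5}, {"xyz": [-0.036, -0.828, 0], "angular": [0, 0, -5], "claw": 1.5}, {"xyz": [-0.036, -0.828, 0], "angular": [0, 0, -5], "claw": 1.5}, {"xyz": [-0.036, -0.828, 0], "angular": [0, 0, -5], "claw": 1.5}, {"xyz": [-0.036, -0.828, 0], "angular": [0, 0, -5], "claw": 1.5}, {"xyz": [-0.036, -0.828, 0], "angular": [0, 0, -5], "claw": 1.5}, {"xyz": [-0.036, -0.828, 0], "angular": [0, 0, -5], "claw": 1.5}, {"xyz": [-0.036, -0.828, 0], "angular": [0, 0, -5], "claw": 1.5}]}}

```text
t: 5.9
eef_pos: [0.6712, -0.0593, 0.0894]
ee_rot: [3.141, 0.001, -0.367]
force: [-5.6, -0.4, 9.3]
width: 0.0216
gripper_force: 20.0
```

Request:
{"fn": "servo_tool", "kwargs": {"targets": [{"xyz": [-0.036, -0.828, 0], "angular": [0, 0, -5], "claw": 1.5}, {"xyz": [-0.036, -0.828, 0], "angular": [0, 0, -5], "claw": 1.5}, {"xyz": [-0.036, -0.828, 0], "angular": [0, 0, -5], "claw": 1.5}, {"xyz": [-0.01, -0.4, 0], "angular": [0, 0, -2.4], "claw": 1.5}, {"xyz": [0, 0, 0], "angular": [0, 0, 0], "claw": 1.5}]}}

```text
t: 6.4
eef_pos: [0.6774, -0.0311, 0.0895]
ee_rot: [3.141, 0.001, -0.065]
force: [-4.9, -0.5, 8.8]
width: 0.0222
gripper_force: 20.0
```

Request:
{"fn": "servo_tool", "kwargs": {"targets": [{"xyz": [0, -0.25, 0], "angular": [0, 0, -1.5], "claw": 1.5}, {"xyz": [0, -0.25, 0], "angular": [0, 0, -1.5], "claw": 1.5}, {"xyz": [0, 0, 0], "angular": [0, 0, 0], "claw": 1.5}, {"xyz": [0, 0, 0], "angular": [0, 0, 0], "claw": 1.5}]}}

```text
t: 6.8
eef_pos: [0.6768, -0.0309, 0.0894]
ee_rot: [3.136, 0.003, -0.015]
force: [-2.9, -20.6, 6.6]
width: 0.0217
gripper_force: 20.0
```

The reaction force jumped to 20 N, so the carousel is at its stop. The expected cap centre is now about (0.532, -0.021). I release, rise and rewind the wrist.

Request:
{"fn": "servo_tool", "kwargs": {"targets": [{"xyz": [0, 0.3, 0], "angular": [0, 0, 0], "claw": 8.7}, {"xyz": [0, 0, 0], "angular": [0, 0, 0], "claw": 8.7}, {"xyz": [0, 0, 0], "angular": [0, 0, 0], "claw": 8.7}, {"xyz": [0, 0, -2.5], "angular": [0, 0, 0], "claw": 8.7}, {"xyz": [0, 0, -3.5], "angular": [0, 0, 8.5], "claw": 8.7}, {"xyz": [0, 0, -3.5], "angular": [0, 0, 8.5], "claw": 8.7}, {"xyz": [0, 0, -3.5], "angular": [0, 0, 8.5], "claw": 8.7}, {"xyz": [0, 0, -2], "angular": [0, 0, 8.5], "claw": 8.7}, {"xyz": [0, 0, 0], "angular": [0, 0, 8.5], "claw": 8.7}, {"xyz": [0, 0, 0], "angular": [0, 0, 8.5], "claw": 8.7}, {"xyz": [0, 0, 0], "angular": [0, 0, 8.5], "claw": 8.7}, {"xyz": [0, 0, 0], "angular": [0, 0, 8.5], "claw": 8.7}, {"xyz": [0, 0, 0], "angular": [0, 0, 8.5], "claw": 8.7}, {"xyz": [0, 0, 0], "angular": [0, 0, 8.5], "claw": 8.7}, {"xyz": [0, 0, 0], "angular": [0, 0, 8.5], "claw": 8.7}, {"xyz": [0, 0, 0], "angular": [0, 0, 8.5], "claw": 8.7}, {"xyz": [0, 0, 0], "angular": [0, 0, 8.5], "claw": 8.7}, {"xyz": [0, 0, 0], "angular": [0, 0, 8.5], "claw": 8.7}, {"xyz": [0, 0, 0], "angular": [0, 0, 8.5], "claw": 8.7}, {"xyz": [0, 0, 0], "angular": [0, 0, 8.5], "claw": 8.7}]}}

```text
t: 8.8
eef_pos: [0.6782, -0.0281, 0.2383]
ee_rot: [3.141, 0.0, -2.393]
force: [-0.0, -0.2, 0.6]
width: 0.0874
gripper_force: 0.0
```

Request:
{"fn": "servo_tool", "kwargs": {"targets": [{"xyz": [0, 0, 0], "angular": [0, 0, 8.5], "claw": 8.7}, {"xyz": [0, 0, 0], "angular": [0, 0, 8.5], "claw": 8.7}, {"xyz": [0, 0, 0], "angular": [0, 0, 8.5], "claw": 8.7}, {"xyz": [0, 0, 0], "angular": [0, 0, 8.5], "claw": 8.7}, {"xyz": [0, 0, 0], "angular": [0, 0, 8.5], "claw": 8.7}, {"xyz": [0, 0, 0], "angular": [0, 0, 8.5], "claw": 8.7}, {"xyz": [0, 0, 0], "angular": [0, 0, 8.5], "claw": 8.7}, {"xyz": [0, 0, 0], "angular": [0, 0, 8.5], "claw": 8.7}, {"xyz": [0, 0, 0], "angular": [0, 0, 8.5], "claw": 8.7}]}}

```text
t: 9.7
eef_pos: [0.6782, -0.0281, 0.2383]
ee_rot: [3.141, -0.0, 2.555]
force: [-0.4, 0.3, 0.2]
width: 0.0873
gripper_force: 0.0
```

```bash
cat >> h.py <<'E'
def totool(s,tgt):
    from scipy.spatial.transform import Rotation as R
    return R.from_euler('xyz',s['ee_rot']).as_matrix().T@(np.array(tgt)-s['eef_pos'])*100
E
python3 - <<'E'
from h import *
snap('scene','s2.png');d=snap('side','d2.png')
a=cv2.imread('pics/s2.png')[120:320,200:400];b=cv2.imread('pics/d2.png')[100:300,240:440]
cv2.imwrite('pics/c2.png',np.hstack([cv2.resize(x,(400,400),interpolation=cv2.INTER_CUBIC) for x in(a,b)]))
s=monitor.get_state();print(s['t'],s['eef_pos'],s['ee_rot'],np.round(s['q'],2)); print(totool(s,[.532,-.021,.25]))
for n in('s2.png','d2.png'):print(w2pix(load(n),[.532,-.021,.173]))
E
```

```text
9.8 [ 0.67820461 -0.02816216  0.23831412] [ 3.14148096e+00 -3.55864197e-04  2.55867441e+00] [ 0.24  0.37  0.01 -0.   -1.21 -2.4 ]
[12.60070062 -7.44994686 -1.1649365 ]
[323.81238137 181.74347514]
[326.61705645 185.31606664]
```

View pics/c2.png

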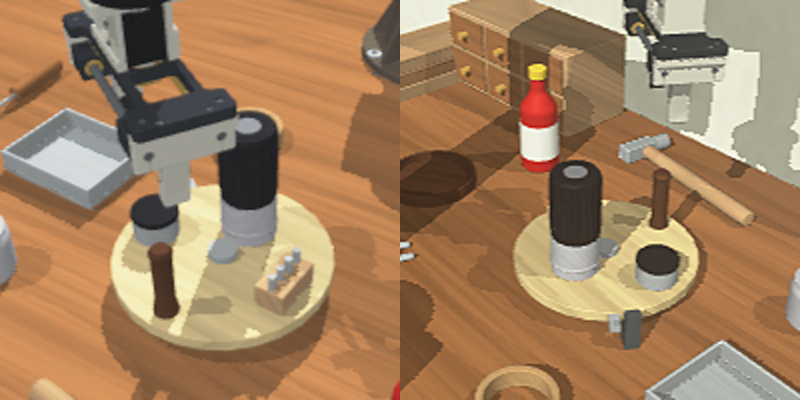

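The cap top lies at (324,182) in the scene view and (328,186) in the side view, within 2 px of the prediction. I move over it, descend and grip.

Request:
{"fn": "servo_tool", "kwargs": {"targets": [{"xyz": [3.15, -1.86, 0], "angular": [0, 0, 0], "claw": 8.7}, {"xyz": [3.15, -1.86, 0], "angular": [0, 0, 0], "claw": 8.7}, {"xyz": [3.15, -1.86, 0], "angular": [0, 0, 0], "claw": 8.7}, {"xyz": [3.15, -1.86, 0], "angular": [0, 0, 0], "claw": 8.7}, {"xyz": [0, 0, 0], "angular": [0, 0, 0], "claw": 8.7}, {"xyz": [0, 0, 3], "angular": [0, 0, 0], "claw": 8.7}, {"xyz": [0, 0, 3], "angular": [0, 0, 0], "claw": 8.7}, {"xyz": [0, 0, 2.2], "angular": [0, 0, 0], "claw": 8.7}, {"xyz": [0, 0, 1], "angular": [0, 0, 0], "claw": 8.7}, {"xyz": [0, 0, 0], "angular": [0, 0, 0], "claw": 5.5}, {"xyz": [0, 0, 0], "angular": [0, 0, 0], "claw": 5.5}, {"xyz": [0, 0, 0], "angular": [0, 0, 0], "claw": 5.5}, {"xyz": [0, 0, 0], "angular": [0, 0, 0], "claw": 5.5}, {"xyz": [0, 0, 0], "angular": [0, 0, 0], "claw": 5.5}], "force": 20}}

```text
t: 11.2
eef_pos: [0.5327, -0.0217, 0.1477]
ee_rot: [3.14, 0.001, 2.561]
force: [-0.8, 0.3, 4.2]
width: 0.0621
gripper_force: 20.0
```

Request:
{"fn": "servo_tool", "kwargs": {"targets": [{"xyz": [0, 0, -0.021], "angular": [0, 0, -8.5], "claw": 5.5}, {"xyz": [0, 0, -0.021], "angular": [0, 0, -8.5], "claw": 5.5}, {"xyz": [0, 0, -0.021], "angular": [0, 0, -8.5], "claw": 5.5}, {"xyz": [0, 0, -0.021], "angular": [0, 0, -8.5], "claw": 5.5}, {"xyz": [0, 0, -0.021], "angular": [0, 0, -8.5], "claw": 5.5}, {"xyz": [0, 0, -0.021], "angular": [0, 0, -8.5], "claw": 5.5}, {"xyz": [0, 0, -0.021], "angular": [0, 0, -8.5], "claw": 5.5}, {"xyz": [0, 0, -0.021], "angular": [0, 0, -8.5], "claw": 5.5}, {"xyz": [0, 0, -0.021], "angular": [0, 0, -8.5], "claw": 5.5}, {"xyz": [0, 0, -0.021], "angular": [0, 0, -8.5], "claw": 5.5}, {"xyz": [0, 0, -0.021], "angular": [0, 0, -8.5], "claw": 5.5}, {"xyz": [0, 0, -0.021], "angular": [0, 0, -8.5], "claw": 5.5}, {"xyz": [0, 0, -0.021], "angular": [0, 0, -8.5], "claw": 5.5}, {"xyz": [0, 0, -0.021], "angular": [0, 0, -8.5], "claw": 5.5}, {"xyz": [0, 0, -0.021], "angular": [0, 0, -8.5], "claw": 5.5}, {"xyz": [0, 0, -0.021], "angular": [0, 0, -8.5], "claw": 5.5}, {"xyz": [0, 0, -0.021], "angular": [0, 0, -8.5], "claw": 5.5}, {"xyz": [0, 0, -0.021], "angular": [0, 0, -8.5], "claw": 5.5}]}}

```text
t: 13.0
eef_pos: [0.5328, -0.0224, 0.1509]
ee_rot: [-3.14, -0.001, -1.046]
force: [3.1, -4.6, -2.2]
width: 0.062
gripper_force: 20.0
```

```bash
python3 -c "
from h import *
s=monitor.get_state();print(s['eef_pos'],s['ee_rot'],np.round(s['q'],2),s['force'],s['moment'])"
```

```text
[ 0.53284739 -0.02243429  0.15089819] [-3.14035295e+00 -1.38092341e-03 -1.04638930e+00] [ 0.33  0.21 -0.44  0.   -0.92  0.2 ] [ 3.10356901 -4.62280101 -2.16791589] [-1.40427567 -1.20310957 -0.03859925]
```

Request:
{"fn": "servo_tool", "kwargs": {"targets": [{"xyz": [0, 0, -0.021], "angular": [0, 0, -8.5], "claw": 5.5}, {"xyz": [0, 0, -0.021], "angular": [0, 0, -8.5], "claw": 5.5}, {"xyz": [0, 0, -0.021], "angular": [0, 0, -8.5], "claw": 5.5}, {"xyz": [0, 0, -0.021], "angular": [0, 0, -8.5], "claw": 5.5}, {"xyz": [0, 0, -0.021], "angular": [0, 0, -8.5], "claw": 5.5}, {"xyz": [0, 0, -0.021], "angular": [0, 0, -8.5], "claw": 5.5}, {"xyz": [0, 0, -0.021], "angular": [0, 0, -8.5], "claw": 5.5}, {"xyz": [0, 0, -0.021], "angular": [0, 0, -8.5], "claw": 5.5}, {"xyz": [0, 0, -0.021], "angular": [0, 0, -8.5], "claw": 5.5}, {"xyz": [0, 0, -0.021], "angular": [0, 0, -8.5], "claw": 5.5}, {"xyz": [0, 0, -0.021], "angular": [0, 0, -8.5], "claw": 5.5}, {"xyz": [0, 0, -0.021], "angular": [0, 0, -8.5], "claw": 5.5}, {"xyz": [0, 0, -0.021], "angular": [0, 0, -8.5], "claw": 5.5}, {"xyz": [0, 0, -0.021], "angular": [0, 0, -8.5], "claw": 5.5}, {"xyz": [0, 0, -0.021], "angular": [0, 0, -8.5], "claw": 5.5}, {"xyz": [0, 0, -0.021], "angular": [0, 0, -8.5], "claw": 5.5}, {"xyz": [0, 0, -0.021], "angular": [0, 0, -8.5], "claw": 5.5}]}}

```text
t: 14.7
eef_pos: [0.5325, -0.0218, 0.1543]
ee_rot: [3.14, -0.0, 1.476]
force: [1.1, -1.1, -1.6]
width: 0.0624
gripper_force: 20.0
```

Request:
{"fn": "servo_tool", "kwargs": {"targets": [{"xyz": [0, 0, 0], "angular": [0, 0, 0], "claw": 8.5}, {"xyz": [0, 0, 0], "angular": [0, 0, 0], "claw": 8.5}, {"xyz": [0, 0, 0], "angular": [0, 0, 0], "claw": 8.5}, {"xyz": [0, 0, 0], "angular": [0, 0, 8.5], "claw": 8.5}, {"xyz": [0, 0, 0], "angular": [0, 0, 8.5], "claw": 8.5}, {"xyz": [0, 0, 0], "angular": [0, 0, 8.5], "claw": 8.5}, {"xyz": [0, 0, 0], "angular": [0, 0, 8.5], "claw": 8.5}, {"xyz": [0, 0, 0], "angular": [0, 0, 8.5], "claw": 8.5}, {"xyz": [0, 0, 0], "angular": [0, 0, 8.5], "claw": 8.5}, {"xyz": [0, 0, 0], "angular": [0, 0, 8.5], "claw": 8.5}, {"xyz": [0, 0, 0], "angular": [0, 0, 8.5], "claw": 8.5}, {"xyz": [0, 0, 0], "angular": [0, 0, 8.5], "claw": 8.5}, {"xyz": [0, 0, 0], "angular": [0, 0, 8.5], "claw": 8.5}, {"xyz": [0, 0, 0], "angular": [0, 0, 8.5], "claw": 8.5}, {"xyz": [0, 0, 0], "angular": [0, 0, 8.5], "claw": 8.5}, {"xyz": [0, 0, 0], "angular": [0, 0, 0], "claw": 5.5}, {"xyz": [0, 0, 0], "angular": [0, 0, 0], "claw": 5.5}, {"xyz": [0, 0, 0], "angular": [0, 0, 0], "claw": 5.5}, {"xyz": [0, 0, 0], "angular": [0, 0, 0], "claw": 5.5}, {"xyz": [0, 0, 0], "angular": [0, 0, 0], "claw": 5.5}]}}

```text
t: 16.7
eef_pos: [0.5321, -0.0218, 0.154]
ee_rot: [-3.141, -0.0, -0.31]
force: [-0.0, 0.1, 0.6]
width: 0.0627
gripper_force: 20.0
```

Request:
{"fn": "servo_tool", "kwargs": {"targets": [{"xyz": [0, 0, -0.021], "angular": [0, 0, -8.5], "claw": 5.5}, {"xyz": [0, 0, -0.021], "angular": [0, 0, -8.5], "claw": 5.5}, {"xyz": [0, 0, -0.021], "angular": [0, 0, -8.5], "claw": 5.5}, {"xyz": [0, 0, -0.021], "angular": [0, 0, -8.5], "claw": 5.5}, {"xyz": [0, 0, -0.021], "angular": [0, 0, -8.5], "claw": 5.5}, {"xyz": [0, 0, -0.021], "angular": [0, 0, -8.5], "claw": 5.5}, {"xyz": [0, 0, -0.021], "angular": [0, 0, -8.5], "claw": 5.5}, {"xyz": [0, 0, -0.021], "angular": [0, 0, -8.5], "claw": 5.5}, {"xyz": [0, 0, -0.021], "angular": [0, 0, -8.5], "claw": 5.5}, {"xyz": [0, 0, -0.021], "angular": [0, 0, -8.5], "claw": 5.5}, {"xyz": [0, 0, -0.021], "angular": [0, 0, -8.5], "claw": 5.5}, {"xyz": [0, 0, -0.021], "angular": [0, 0, -8.5], "claw": 5.5}, {"xyz": [0, 0, 0], "angular": [0, 0, 0], "claw": 5.5}]}}

```text
t: 18.0
eef_pos: [0.5327, -0.0222, 0.1566]
ee_rot: [3.14, 0.0, 1.472]
force: [3.4, -1.6, -0.1]
width: 0.0626
gripper_force: 20.0
```

Request:
{"fn": "servo_tool", "kwargs": {"targets": [{"xyz": [0, 0, -0.3], "angular": [0, 0, 0], "claw": 5.5}, {"xyz": [0, 0, -0.4], "angular": [0, 0, 0], "claw": 5.5}, {"xyz": [0, 0, -0.5], "angular": [0, 0, 0], "claw": 5.5}], "force": 25}}

```text
t: 18.3
eef_pos: [0.5314, -0.0219, 0.1681]
ee_rot: [-3.14, 0.0, 1.465]
force: [-0.1, -0.0, -2.3]
width: 0.062
gripper_force: 25.0
```

Request:
{"fn": "servo_tool", "kwargs": {"targets": [{"xyz": [0, 0, -2], "angular": [0, 0, 0], "claw": 5.5}, {"xyz": [0, 0, -3], "angular": [0, 0, 0], "claw": 5.5}, {"xyz": [0, 0, -3], "angular": [0, 0, 0], "claw": 5.5}, {"xyz": [0, 0, -1.5], "angular": [0, 0, 0], "claw": 5.5}, {"xyz": [2, -0.2, 0], "angular": [0, 0, 0], "claw": 5.5}, {"xyz": [4, -0.4, 0], "angular": [0, 0, 0], "claw": 5.5}, {"xyz": [4, -0.4, 0], "angular": [0, 0, 0], "claw": 5.5}, {"xyz": [4, -0.4, 0], "angular": [0, 0, 0], "claw": 5.5}, {"xyz": [4, -0.4, 0], "angular": [0, 0, 0], "claw": 5.5}, {"xyz": [4, -0.4, 0], "angular": [0, 0, 0], "claw": 5.5}, {"xyz": [4, -0.4, 0], "angular": [0, 0, 0], "claw": 5.5}, {"xyz": [4, -0.4, 0], "angular": [0, 0, 0], "claw": 5.5}, {"xyz": [3, -0.2, 0], "angular": [0, 0, 0], "claw": 5.5}, {"xyz": [1, 0, 0], "angular": [0, 0, 0], "claw": 5.5}, {"xyz": [0, 0, 0], "angular": [0, 0, 0], "claw": 5.5}]}}

```text
t: 19.8
eef_pos: [0.5341, 0.3208, 0.2628]
ee_rot: [-3.14, 0.001, 1.469]
force: [0.3, -1.2, -2.2]
width: 0.0623
gripper_force: 25.0
```

```bash
python3 - <<'E'
from h import *
snap('scene','s3.png');snap('side','d3.png')
a=cv2.imread('pics/s3.png')[140:400,290:550];b=cv2.imread('pics/d3.png')[60:320,160:420]
cv2.imwrite('pics/c3.png',np.hstack([cv2.resize(x,(400,400),interpolation=cv2.INTER_CUBIC) for x in(a,b)]))
s=monitor.get_state();print(s['t'],s['eef_pos'],s['ee_rot'],np.round(s['q'],2),s['width'])
D=load('d3.png');S=load('s3.png')
for n,d in(('s',S),('d',D)):print(n,w2pix(d,[.535,.319,.005]),w2pix(d,[.532,-.022,.123]),w2pix(d,[s['eef_pos'][0],s['eef_pos'][1],s['eef_pos'][2]-.0607]))
E
```

```text
19.9 [0.53425244 0.3190274  0.26319879] [-3.14080158e+00  6.78231294e-04  1.46834046e+00] [ 0.85  0.26 -0.09 -0.   -1.22  2.19] 0.06232682724204819
s [475.48144622 305.26256033] [323.69244035 201.19195868] [502.51307326 227.76068631]
d [254.5525354  189.13601488] [326.91629544 203.26888608] [247.04487418 130.54214095]
```

View pics/c3.png

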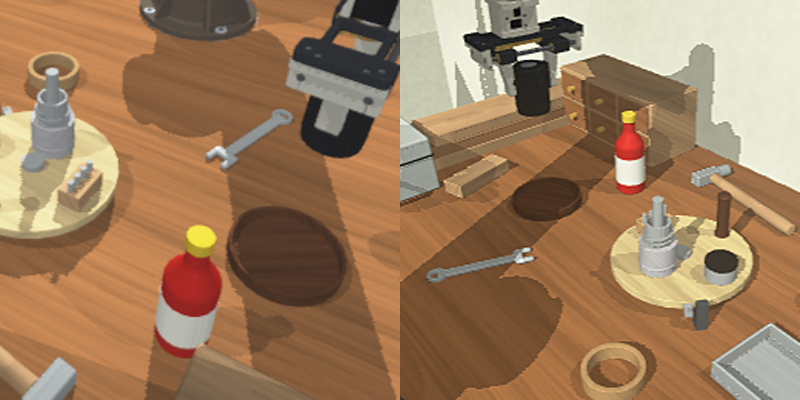

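The cap is held cleanly in the gripper. The cutter shank stands out of the canister, and the dish centre is confirmed at (477,306) in the scene view and (255,189) in the side view. I lower the cap.

Request:
{"fn": "servo_tool", "kwargs": {"targets": [{"xyz": [0, 0, 2], "angular": [0, 0, 0], "claw": 5.5}, {"xyz": [0, 0, 4], "angular": [0, 0, 0], "claw": 5.5}, {"xyz": [0, 0, 4], "angular": [0, 0, 0], "claw": 5.5}, {"xyz": [0, 0, 4], "angular": [0, 0, 0], "claw": 5.5}, {"xyz": [0, 0, 3], "angular": [0, 0, 0], "claw": 5.5}, {"xyz": [0, 0, 1.5], "angular": [0, 0, 0], "claw": 5.5}, {"xyz": [0, 0, 0.6], "angular": [0, 0, 0], "claw": 5.5}, {"xyz": [0, 0, 0], "angular": [0, 0, 0], "claw": 5.5}, {"xyz": [0, 0, 0], "angular": [0, 0, 0], "claw": 5.5}]}}

```text
t: 20.8
eef_pos: [0.5353, 0.3196, 0.0738]
ee_rot: [3.14, -0.001, 1.469]
force: [0.0, 0.6, -0.5]
width: 0.0625
gripper_force: 25.0
```

Request:
{"fn": "servo_tool", "kwargs": {"targets": [{"xyz": [0, 0, 0.3], "angular": [0, 0, 0], "claw": 5.5}, {"xyz": [0, 0, 0.2], "angular": [0, 0, 0], "claw": 5.5}, {"xyz": [0, 0, 0], "angular": [0, 0, 0], "claw": 5.5}]}}

```text
t: 21.1
eef_pos: [0.5346, 0.3196, 0.0677]
ee_rot: [3.141, -0.0, 1.469]
force: [0.3, -0.8, -1.5]
width: 0.0624
gripper_force: 25.0
```

Request:
{"fn": "servo_tool", "kwargs": {"targets": [{"xyz": [0, 0, 0.15], "angular": [0, 0, 0], "claw": 5.5}, {"xyz": [0, 0, 0.1], "angular": [0, 0, 0], "claw": 5.5}, {"xyz": [0, 0, 0], "angular": [0, 0, 0], "claw": 5.5}]}}

```text
t: 21.4
eef_pos: [0.5348, 0.3199, 0.0658]
ee_rot: [3.141, -0.0, 1.47]
force: [-2.7, -0.7, 5.9]
width: 0.062
gripper_force: 25.0
```

Request:
{"fn": "servo_tool", "kwargs": {"targets": [{"xyz": [0, 0, 0], "angular": [0, 0, 0], "claw": 8.5}, {"xyz": [0, 0, 0], "angular": [0, 0, 0], "claw": 8.5}, {"xyz": [0, 0, 0], "angular": [0, 0, 0], "claw": 8.5}, {"xyz": [0, 0, 0], "angular": [0, 0, 0], "claw": 8.5}, {"xyz": [0, 0, -2], "angular": [0, 0, 0], "claw": 8.5}, {"xyz": [0, 0, -4], "angular": [0, 0, 0], "claw": 8.5}, {"xyz": [0, 0, -4], "angular": [0, 0, 8.5], "claw": 8.5}, {"xyz": [0, 0, -4], "angular": [0, 0, 8.5], "claw": 8.5}, {"xyz": [0, 0, -3], "angular": [0, 0, 8.5], "claw": 8.5}, {"xyz": [0, 0, -1], "angular": [0, 0, 8.5], "claw": 8.5}, {"xyz": [0, 0, 0], "angular": [0, 0, 8.5], "claw": 8.5}, {"xyz": [0, 0, 0], "angular": [0, 0, 8.5], "claw": 8.5}, {"xyz": [0, 0, 0], "angular": [0, 0, 8.5], "claw": 8.5}, {"xyz": [0, 0, 0], "angular": [0, 0, 8.5], "claw": 8.5}, {"xyz": [0, 0, 0], "angular": [0, 0, 0], "claw": 8.5}]}}

```text
t: 22.9
eef_pos: [0.5346, 0.3195, 0.2448]
ee_rot: [3.142, 0.0, 0.28]
force: [-0.3, -0.6, -1.1]
width: 0.0852
gripper_force: 0.0
```

```bash
python3 - <<'E'
from h import *
s=monitor.get_state();print(s['t'],s['eef_pos'],s['ee_rot'],np.round(s['q'],2)); print(totool(s,[.532,-.0215,.25]))
snap('scene','s4.png');snap('side','d4.png')
a=cv2.imread('pics/s4.png')[140:400,290:550];b=cv2.imread('pics/d4.png')[60:320,160:420]
cv2.imwrite('pics/c4.png',np.hstack([cv2.resize(x,(400,400),interpolation=cv2.INTER_CUBIC) for x in(a,b)]))
for n in 's4.png','d4.png':
  d=load(n)
  print([w2pix(d,p).round(1) for p in([.535,.32,.091],[.532,-.0215,.165])])
E
```

```text
22.9 [0.53457844 0.31951428 0.24480744] [3.14150233e+00 2.07263481e-04 2.80191149e-01] [ 0.85  0.28 -0.12 -0.   -1.18  1.  ]
[-9.67828288 32.70030339 -0.5142969 ]
[array([486.7, 275.1]), array([323.6, 184.9])]
[array([251.4, 164.8]), array([326.8, 188.3])]
```

View pics/c4.png

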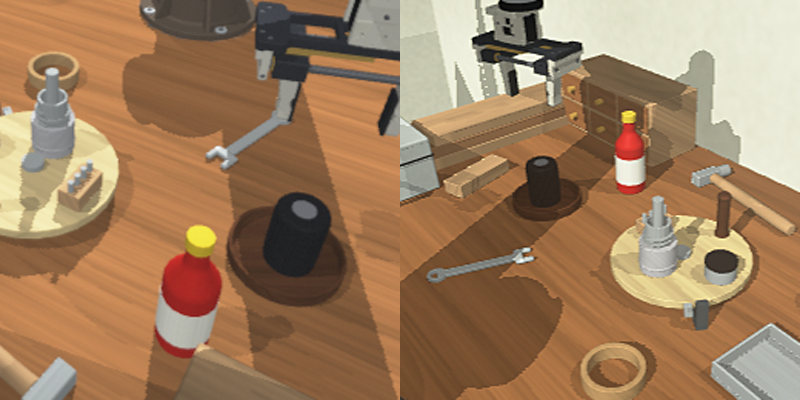

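The cap stands upright in the dish at (302,210) in the left crop. The shank tip is about 1–2 px from its predicted position. I go to the cutter.

Request:
{"fn": "servo_tool", "kwargs": {"targets": [{"xyz": [-1.21, 4.09, 0], "angular": [0, 0, 0], "claw": 6}, {"xyz": [-1.21, 4.09, 0], "angular": [0, 0, 0], "claw": 6}, {"xyz": [-1.21, 4.09, 0], "angular": [0, 0, 0], "claw": 6}, {"xyz": [-1.21, 4.09, 0], "angular": [0, 0, 0], "claw": 6}, {"xyz": [-1.21, 4.09, 0], "angular": [0, 0, 0], "claw": 6}, {"xyz": [-1.21, 4.09, 0], "angular": [0, 0, 0], "claw": 6}, {"xyz": [-1.21, 4.09, 0], "angular": [0, 0, 0], "claw": 6}, {"xyz": [-1.21, 4.09, 0], "angular": [0, 0, 0], "claw": 6}, {"xyz": [0, 0, 0], "angular": [0, 0, 0], "claw": 6}, {"xyz": [0, 0, 0], "angular": [0, 0, 0], "claw": 6}, {"xyz": [0, 0, 3], "angular": [0, 0, 0], "claw": 6}, {"xyz": [0, 0, 3], "angular": [0, 0, 0], "claw": 6}, {"xyz": [0, 0, 2.4], "angular": [0, 0, 0], "claw": 6}, {"xyz": [0, 0, 1], "angular": [0, 0, 0], "claw": 6}, {"xyz": [0, 0, 0], "angular": [0, 0, 0], "claw": 1}, {"xyz": [0, 0, 0], "angular": [0, 0, 0], "claw": 1}, {"xyz": [0, 0, 0], "angular": [0, 0, 0], "claw": 1}, {"xyz": [0, 0, 0], "angular": [0, 0, 0], "claw": 1}], "force": 30}}

```text
t: 24.8
eef_pos: [0.5336, -0.0213, 0.1521]
ee_rot: [3.142, -0.002, 0.283]
force: [0.7, -1.0, -0.2]
width: 0.0333
gripper_force: 0.0
```

Request:
{"fn": "servo_tool", "kwargs": {"targets": [{"xyz": [0, 0, 0], "angular": [0, 0, 0], "claw": 1}, {"xyz": [0, 0, 0], "angular": [0, 0, 0], "claw": 1}, {"xyz": [0, 0, 0], "angular": [0, 0, 0], "claw": 1}, {"xyz": [0, 0, 0], "angular": [0, 0, 0], "claw": 1}]}}

```text
t: 25.2
eef_pos: [0.5332, -0.0218, 0.1514]
ee_rot: [3.141, -0.001, 0.283]
force: [-0.1, -1.6, 3.5]
width: 0.0174
gripper_force: 30.0
```

Request:
{"fn": "servo_tool", "kwargs": {"targets": [{"xyz": [0, 0, -1], "angular": [0, 0, 0], "claw": 1}, {"xyz": [0, 0, -1.5], "angular": [0, 0, 0], "claw": 1}, {"xyz": [0, 0, -2], "angular": [0, 0, 0], "claw": 1}, {"xyz": [0, 0, -2], "angular": [0, 0, 0], "claw": 1}, {"xyz": [0, 0, -2], "angular": [0, 0, 0], "claw": 1}, {"xyz": [0, 0, -2], "angular": [0, 0, 0], "claw": 1}, {"xyz": [0, 0, -1], "angular": [0, 0, 0], "claw": 1}, {"xyz": [0, 0, 0], "angular": [0, 0, 0], "claw": 1}]}}

```text
t: 26.0
eef_pos: [0.5333, -0.0214, 0.2672]
ee_rot: [-3.141, -0.002, 0.283]
force: [-0.5, -0.1, -3.3]
width: 0.0173
gripper_force: 30.0
```

```bash
python3 - <<'E'
from h import *
s=monitor.get_state();print(s['t'],s['eef_pos'],s['ee_rot'],np.round(s['q'],2)); print(totool(s,[.507,-.296,.25]))
snap('scene','s5.png');snap('side','d5.png')
a=cv2.imread('pics/s5.png')[80:340,170:430];b=cv2.imread('pics/d5.png')[100:360,220:480]
cv2.imwrite('pics/c5.png',np.hstack([cv2.resize(x,(400,400),interpolation=cv2.INTER_CUBIC) for x in(a,b)]))
for n in 's5.png','d5.png': print(w2pix(load(n),[.507,-.296,.005]))
E
```

```text
26.0 [ 0.53329874 -0.02141019  0.26721038] [-3.14138344e+00 -2.26986454e-03  2.82511197e-01] [ 0.33  0.11 -0.27 -0.   -1.19  1.53]
[-10.18419221  25.63769311   1.69256249]
[239.3023456  199.69991355]
[406.84638055 309.30961074]
```

View pics/c5.png

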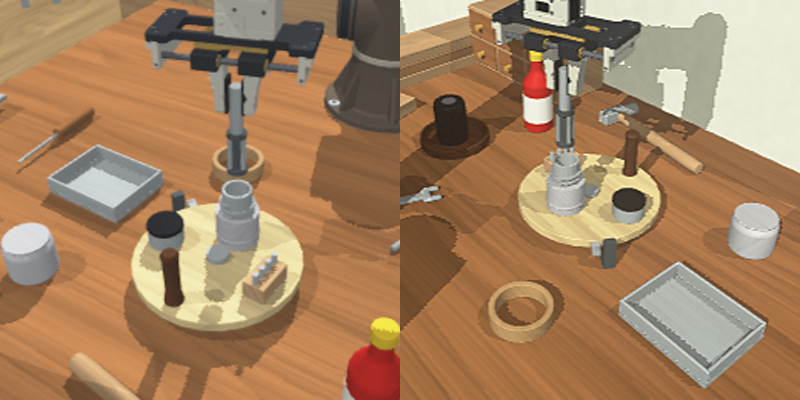

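The cutter is clear of the canister and hangs vertically. The tray floor centre is near (239.5,200) in the scene view, which agrees with the estimate. I move over the tray and lower.

Request:
{"fn": "servo_tool", "kwargs": {"targets": [{"xyz": [-0.7, 1.8, 0], "angular": [0, 0, 0], "claw": 1}, {"xyz": [-1.4, 3.5, 0], "angular": [0, 0, 0], "claw": 1}, {"xyz": [-1.4, 3.5, 0], "angular": [0, 0, 0], "claw": 1}, {"xyz": [-1.4, 3.5, 0], "angular": [0, 0, 0], "claw": 1}, {"xyz": [-1.4, 3.5, 0], "angular": [0, 0, 0], "claw": 1}, {"xyz": [-1.4, 3.5, 0], "angular": [0, 0, 0], "claw": 1}, {"xyz": [-1.4, 3.5, 0], "angular": [0, 0, 0], "claw": 1}, {"xyz": [-0.8, 2.2, 0], "angular": [0, 0, 0], "claw": 1}, {"xyz": [-0.2, 0.5, 0], "angular": [0, 0, 0], "claw": 1}, {"xyz": [0, 0, 0], "angular": [0, 0, 0], "claw": 1}, {"xyz": [0, 0, 3], "angular": [0, 0, 0], "claw": 1}, {"xyz": [0, 0, 4], "angular": [0, 0, 0], "claw": 1}, {"xyz": [0, 0, 4], "angular": [0, 0, 0], "claw": 1}, {"xyz": [0, 0, 2], "angular": [0, 0, 0], "claw": 1}, {"xyz": [0, 0, 1], "angular": [0, 0, 0], "claw": 1}, {"xyz": [0, 0, 0.5], "angular": [0, 0, 0], "claw": 1}, {"xyz": [0, 0, 0], "angular": [0, 0, 0], "claw": 1}, {"xyz": [0, 0, 0], "angular": [0, 0, 0], "claw": 1}]}}

```text
t: 27.9
eef_pos: [0.5079, -0.2947, 0.1222]
ee_rot: [3.14, -0.002, 0.283]
force: [0.2, -0.3, -3.6]
width: 0.0178
gripper_force: 30.0
```

Request:
{"fn": "servo_tool", "kwargs": {"targets": [{"xyz": [0, 0, 0.25], "angular": [0, 0, 0], "claw": 1}, {"xyz": [0, 0, 0.15], "angular": [0, 0, 0], "claw": 1}, {"xyz": [0, 0, 0], "angular": [0, 0, 0], "claw": 1}, {"xyz": [0, 0, 0], "angular": [0, 0, 0], "claw": 1}]}}

```text
t: 28.3
eef_pos: [0.5073, -0.2948, 0.1174]
ee_rot: [3.141, -0.001, 0.283]
force: [0.5, -0.2, -0.4]
width: 0.0176
gripper_force: 30.0
```

Request:
{"fn": "servo_tool", "kwargs": {"targets": [{"xyz": [0, 0, 0.08], "angular": [0, 0, 0], "claw": 1}, {"xyz": [0, 0, 0], "angular": [0, 0, 0], "claw": 1}, {"xyz": [0, 0, 0], "angular": [0, 0, 0], "claw": 1}], "force": 15}}

```text
t: 28.6
eef_pos: [0.5076, -0.295, 0.1174]
ee_rot: [3.14, -0.001, 0.283]
force: [-0.7, 1.8, 6.9]
width: 0.0174
gripper_force: 15.0
```

Firm contact with the tray floor. I release and rise.

Request:
{"fn": "servo_tool", "kwargs": {"targets": [{"xyz": [0, 0, 0], "angular": [0, 0, 0], "claw": 6}, {"xyz": [0, 0, 0], "angular": [0, 0, 0], "claw": 6}, {"xyz": [0, 0, 0], "angular": [0, 0, 0], "claw": 6}, {"xyz": [0, 0, 0], "angular": [0, 0, 0], "claw": 6}, {"xyz": [0, 0, -1.5], "angular": [0, 0, 0], "claw": 6}, {"xyz": [0, 0, -3], "angular": [0, 0, 0], "claw": 6}, {"xyz": [0, 0, -4], "angular": [0, 0, 0], "claw": 6}, {"xyz": [0, 0, -2], "angular": [0, 0, 0], "claw": 6}, {"xyz": [0, 0, 0], "angular": [0, 0, 0], "claw": 6}, {"xyz": [0, 0, 0], "angular": [0, 0, 0], "claw": 6}]}}

```text
t: 29.6
eef_pos: [0.5069, -0.2945, 0.2212]
ee_rot: [-3.142, -0.001, 0.282]
force: [-0.1, 0.7, -1.1]
width: 0.0598
gripper_force: 0.0
```

```bash
python3 - <<'E'
from h import *
snap('scene','s6.png');snap('side','d6.png')
a=cv2.imread('pics/s6.png')[100:360,150:550];b=cv2.imread('pics/d6.png')[100:360,200:600]
cv2.imwrite('pics/c6.png',np.hstack([a,b]))
s=monitor.get_state();print(s['t'],s['eef_pos'],s['force'])
E
```

```text
29.7 [ 0.5063167  -0.29440156  0.2199379 ] [ 0.36475507 -0.56752486  0.38635871]
```

View pics/c6.png

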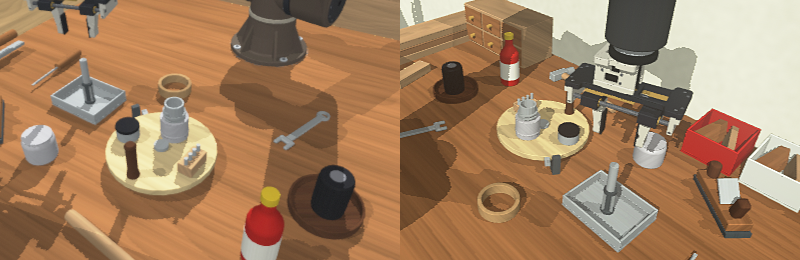

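The cutter stands upright in the tray at (85,80) in the left crop. The cap stands in the dish at (335,190), the carousel is at its stop and nothing else has moved.

```bash
python3 -c "
from h import *
print(order.job_done())"
```

```text
the job is handed in; nothing more can be done
None
```

I handed the job in at about 30 s: the carousel is at its stop, the cap stands open end down in the dish and the cutter stands on its head in the tray, by the last pictures; `job_done()` returned no verdict.

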